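# Set a bread slicer lane with its eccentric guide and gauge it

## Robot

A 7-joint arm with a two-finger parallel gripper is mounted at the origin on the work surface. World frame = base frame: x ahead of the robot, y to its left, z up, the work surface at z = 0. Lengths are in m, angles in rad, forces in N, time in s.
With the tool pointing down it reaches from about 0.4 to 0.85 m from the base axis. Payload 10.4 kg.
Tool frame: the origin (TCP) lies midway between the tips of the shut fingers; the grasp point (between the pads) lies 19 mm behind it (manip.grasp_offset is the distance from the TCP to the grasp point, in m); z points along the fingers, y is the line along which they close (so a half turn about z gives the same grasp; the last joint's range is limited). The gripper opens to 85 mm and grips with 20 to 120 N. Pads are 22 mm wide; open, the fingers measure 114 mm over their backs; the gripper's body (76 mm by 85 mm) begins 54 mm behind the grasp point. The pads swing forward as they close: fully open they stand 13 mm farther back than shut.
Start: joints at [-1.227, 0.332, -0.065, 1.46, 0.022, 1.35, -0.088], TCP at [0.224, 0.583, 0.231] pointing down, gripper open.
Joint ranges: [-2.6, 2.6], [-0.5, 2.12], [-1.47, 1.34], [0.16, 2.42], [-1.27, 4.41], [0.06, 2.06], [-2.6, 2.6]. Speed limits (rad/s): [2.22, 2.22, 2.79, 2.79, 3.14, 3.14, 3.14].

## Interface

Orientations are given as a unit quaternion [x, y, z, w].
In Python, from workcell import manip, optics, telemetry, hand_in gives the robot as it stands (manip), with the cameras (optics), the job as plain functions and the readings (telemetry).
- The arm moves only by the shell command python3 jog.py 'ROWS' [FORCE]. ROWS is one flat JSON list of numbers that holds 1 to 20 rows one after another, with no inner brackets; each row has 7 numbers: a rotation vector rx, ry, rz in shares of 90 degrees (1.0 is 90 degrees), then dx, dy, dz in fractions of the full range, 1 being 1 m, then the opening from 0.0 (shut) to 1.0 (fully open); each row is the pose to reach, as a shift and turn from the pose commanded when the command began, along the tool's axes at that moment; what a row does not reach only later rows make up. A row lasts 1/8 s, in which the tool goes at most 0.0625 m and 0.188 rad, less where a joint would pass 70% of its speed; a pose out of reach is approached as far as the arm can. The fingers move at their own pace and stop on an object; FORCE is the grip in N (left out, the last holds). Time passes only in rows, so rows that do not move let the fingers close. It prints the time, the measured TCP pose, the force, the opening and the grip force at its end. No shift or turn number may pass 1 either way. Input that does not fit is refused with a message, and nothing moves.
- telemetry.get_obs(): the state, without advancing time (a new reading comes with each control period).
- optics.camera(name): name is "scene" or "top" or "wrist"; returns the picture (480x640x3 uint8, blue, green, red); there is no depth.
- optics.calibration(name): a dict with "fx", "fy", "cx", "cy" (pixels), "world_from_camera" (4x4, takes a point from camera to world coordinates); the wrist camera has in their place "tool_from_camera" (4x4, takes a point from camera to tool coordinates, whose origin is the TCP and whose axes are the flange's). Camera axes: x right, y up, looking along -z (the intrinsics and any distortion apply to the point x, -y, -z); pixel columns grow to the right and rows downward; lengths in m; the calibration is good to about 2 mm. A picture is of the moment at which its call begins: read the wrist's pose just before it. calibration takes no time and is no camera call.
- hand_in(): hands the job in; it is judged then, once.
The state is a dict: "clock": time; "joint_pos": joint angles; "joint_velocities": joint speeds; "tau": joint torques, N m; "position": TCP position; "ee_rot": TCP orientation; "ft_force": force on the tool from outside, world axes, zero at the start; "torque": the same for the moment, N m; "grip_width": opening from 0.0 (shut) to 1.0 (fully open); "grasp_force": force on a finger pad.
Only numpy, scipy, OpenCV 4.12 (cv2) and the standard library are available. Lean on these libraries where they do the work, as an engineer would, in place of code of your own. Each camera call takes 0.05 s, during which the arm holds its last target. There are 200 camera calls.

## Task

The baguette lane of the bread slicer is too narrow: swing the blue eccentric guide disc by the lever with the red post until the lane between disc and guide rail takes the green narrow end of the gauge with a little play but not its red wide end. Then slide the gauge along the feed board, without lifting it off, green end first into the gap until its red shoulder rests against the disc, and leave it there. Leave the roll, jam jar and dough scraper alone.

Things in the scene. Friction and masses are not known exactly. Their poses are not given: they have to be found in the camera images.
- feed: aluminium feed board of the slicer, 200 (x) by 580 (y) by 12 mm thick, fixed. Origin on the bench under it: the board spans x -100..100, y -260..320, its top at z 12 mm. The lane runs along its y; the gauge goes in towards +y. A white blade hood, 97 mm high above the board, stands at y 220..310.
- rail: dark steel guide rail on the board, 300 mm long along its y (parallel to the board's y), 12 mm thick (feet reach 36 mm back), 30 mm high, fixed. Origin at board-top height, mid-length of its lane face; its x points away from the lane, so the lane is at x < 0. Its place across the board differs by several mm from one set-up to another.
- cam (a joint): angle (rad) of eccentric disc and lever about the upright pivot, 0..2.9, growing anticlockwise from above. At 0 the disc's centre lies towards the rail (board +x, narrowest lane) and the lever points along board +y; as it grows the lever swings to board -x (robot's side) and the lane widens. Stiff: 0.5 N m friction, about 6 N at the post; stays where left.
- cam_pivot (a point): pivot axis of the eccentric, 30 mm above the board top. Fixed on the board at board x -45, y +30 mm.
- disc_center (a point): centre of the top face of the blue eccentric disc (radius 24 mm, from the board top to 30 mm above it); it lies 14 mm from the pivot axis. The lane's gap = the distance of this point from the rail's lane face, less 24 mm.
- lever_post (a point): top centre of the upright red round post at the lever's end: 18 mm in diameter, 46 mm tall, its top 89 mm above the board top, 90 mm from the pivot axis. The lever's flat bar (14 mm wide) lies below it, 35 to 43 mm above the board top.
- gauge: loose gauge, 0.2-0.4 kg, flat on the board, nose to the gap. Origin: underside centre of the red block, 65 (x) by 70 (y) by 26 mm high. Green nose, 57 wide (x -24.5..32.5), y 35..110, tip corners rounded 8 mm. Straight +x side goes along the rail; 8 mm step on the -x side. Wooden grip on the block, 18 (x) by 40 (y) mm, z 26..66, centred on the origin.
- gauge_shoulder (a point): the outer corner of the red shoulder that meets the disc: gauge x -32.5, y +35, z +13 mm. It is 24 mm horizontally from disc_center when it touches the disc.
- roll: bread roll, 84 mm across, 53 mm high, loose; origin at its underside centre. Bystander.
- jam_jar: jam jar with red cap, 68 mm across, 90 mm high, loose; origin at its underside centre. Bystander.
- scraper: dough scraper, 140 mm wide steel blade with dark wooden grip, about 20 mm high, loose, lying flat; origin at its underside. Bystander.

How it is judged:
By the outcome, as a careful person would: the job done as asked, in the order asked, and still so for the second after the job is handed in, with the robot touching nothing.
It also fails if it takes over 54 s, if anything falls off the work surface, if the arm or the gripper's body presses on something with over 40 N, if the wrist force passes 120 N, or if a joint passes its speed limit or range.

## Working session

There is one attempt and no reset: what is moved stays moved. The work goes in short steps, Python scripts to look and compute and a shell command to move; the robot and the scene stay as the last step left them, time stands still between calls to the robot, and variables do not carry over. Pictures are saved under pics/ and viewed, at most 10 in all, crops included, and the job is handed in when it is done.

```bash
ls; mkdir -p pics
python3 - <<'E'
from workcell import manip, optics, telemetry, hand_in
import cv2,json
for n in("scene","top"):
    cv2.imwrite(f"pics/{n}0.png",optics.camera(n))
    print(n,optics.calibration(n))
print(optics.calibration("wrist"))
o=telemetry.get_obs();print(o)
E
```

```text
jog.py
pics
workcell.py
scene {'fx': 531.2991281248528, 'fy': 531.2991281248528, 'cx': 320.3051694270055, 'cy': 234.3374697016662, 'world_from_camera': array([[-0.36615626, -0.66908142,  0.64672997,  1.45938351],
       [ 0.9305248 , -0.25781704,  0.26010376,  0.42620291],
       [-0.00729258,  0.6970369 ,  0.71699818,  1.22082038],
       [ 0.        ,  0.        ,  0.        ,  1.        ]])}
top {'fx': 527.5220061440069, 'fy': 527.5220061440069, 'cx': 321.22847608259195, 'cy': 233.38466014798755, 'world_from_camera': array([[-0.0019577 ,  0.99940416, -0.03446002,  0.3885012 ],
       [-0.99999378, -0.00185543,  0.00299931,  0.01702204],
       [ 0.00293358,  0.03446568,  0.99940158,  1.49386997],
       [ 0.        ,  0.        ,  0.        ,  1.        ]])}
{'fx': 403.90250482150964, 'fy': 403.90250482150964, 'cx': 323.06460106256674, 'cy': 244.10434709268597, 'tool_from_camera': array([[ 1.13866535e-03,  9.51144780e-01,  3.08743113e-01,
         8.06911099e-02],
       [ 9.99999311e-01, -9.95467500e-04, -6.21328336e-04,
         3.30580232e-04],
       [-2.83629468e-04,  3.08743
[... 186 characters left out ...]
  0.33280588, -0.0647159 ,  1.46077406,  0.02161674,
        1.34990103, -0.08848148]), 'joint_velocities': array([-1.10940938e-03, -8.11634606e-04, -2.45400680e-05, -2.81120825e-03,
        6.64195722e-04,  6.48841567e-04, -1.08883689e-03]), 'tau': array([ 1.62640081e-03, -6.26750636e+01,  4.91060573e-02, -3.92426670e+01,
        1.62707095e-02,  7.19033400e-03,  8.81749065e-05]), 'position': array([0.2240395 , 0.58314458, 0.23063704]), 'ee_rot': array([ 1.82351565e-01,  9.83233213e-01, -5.90959628e-04, -7.81006546e-05]), 'ft_force': array([-0.9803334 , -0.75928371,  0.45310964]), 'torque': array([-0.01615999,  0.03957772,  0.0115899 ]), 'grasp_force': 0.0, 'grip_width': 1.0011811113551488}
```

View pics/scene0.png

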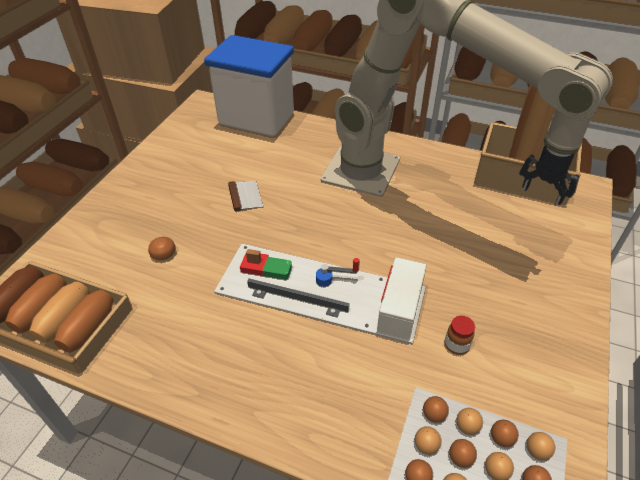

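View pics/top0.png

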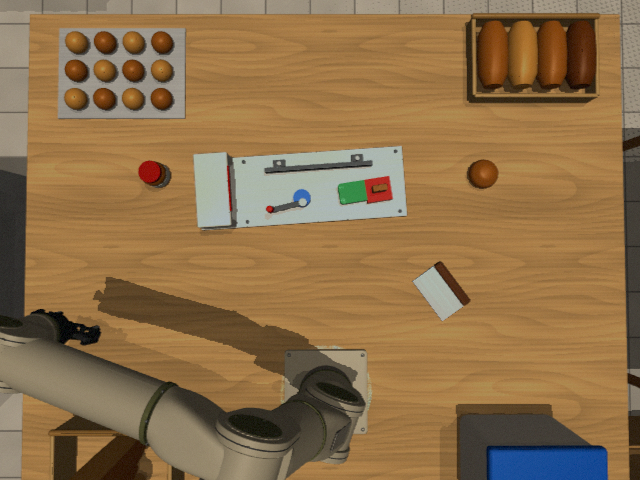

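Scene and top views show the board with its hood to the left (+y) in top, the red post near (269,209), the disc near (302,198), the gauge near (365,190), the rail at (265..372,166). I'll take enlarged crops.

Run:
```python
import cv2
a=cv2.imread("pics/top0.png")[140:235,190:415]
cv2.imwrite("pics/topc.png",cv2.resize(a,None,fx=3.5,fy=3.5,interpolation=cv2.INTER_CUBIC))
a=cv2.imread("pics/scene0.png")[235:345,210:435]
cv2.imwrite("pics/scenec.png",cv2.resize(a,None,fx=3.5,fy=3.5,interpolation=cv2.INTER_CUBIC))
```

```text
(no output)
```

View pics/topc.png

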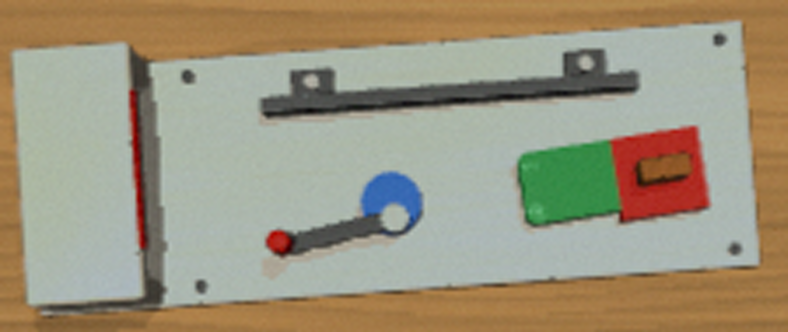

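View pics/scenec.png

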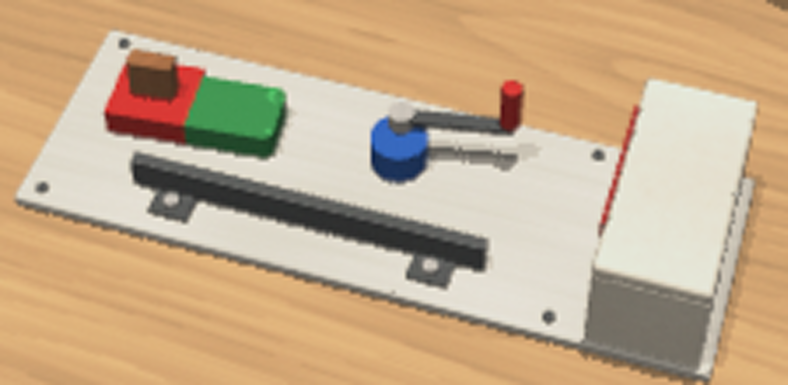

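Top crop: post top (279,240), hub (395,217), disc centre about (391,203), gauge red block (611..709,127..222), grip (638..691,152..186), rail ends (262,105) and (638,80), board's right corners (741,22),(759,265). Scene crop: post top (512,88), hub (401,110), board corners (110,32),(17,203), grip top (151,58).

```bash
cat > h.py <<'E'
import numpy as np
from workcell import manip, optics, telemetry, hand_in
from scipy.spatial.transform import Rotation as R
def ray(cal,uv,o=None):
    if "world_from_camera" in cal: T=cal["world_from_camera"]
    else:
        W=np.eye(4);W[:3,:3]=R.from_quat(o["ee_rot"]).as_matrix();W[:3,3]=o["position"];T=W@cal["tool_from_camera"]
    d=np.array([(uv[0]-cal["cx"])/cal["fx"],-(uv[1]-cal["cy"])/cal["fy"],-1])
    return T[:3,3],T[:3,:3]@d
def atz(r,z): return r[0]+r[1]*(z-r[0][2])/r[1][2]
def tri(*rs):
    A=0;b=0
    for p,d in rs:
        d=d/np.linalg.norm(d);P=np.eye(3)-np.outer(d,d);A=A+P;b=b+P@p
    x=np.linalg.solve(A,b); return x,[np.linalg.norm((np.eye(3)-np.outer(d,d)/(d@d))@(x-p))*1e3 for p,d in rs]
E
python3 - <<'E'
from h import *
np.set_printoptions(precision=4,suppress=True)
ct,cs=optics.calibration("top"),optics.calibration("scene")
t=lambda u,v:ray(ct,((u+.5)/3.5-.5+190,(v+.5)/3.5-.5+140))
s=lambda u,v:ray(cs,((u+.5)/3.5-.5+210,(v+.5)/3.5-.5+235))
for n,a,b in [("post",(279,240),(512,87)),("hub",(395,217),(401,108)),("corn-x",(759,265),(110,32)),("corn+x",(741,22),(17,203)),("bolt-x-y",(735,248),(124,43)),("bolt-x+y",(201,286),(598,155)),("bolt++",(188,76),(549,317)),("bolt+-",(719,39),(42,188)),("grip",(665,167),(151,58)),("notchtop",(611,140),(187,142))]:
    print(n,*tri(t(*a),s(*b)))
for n,a,z in[("rail+y lane",(262,117),.012),("rail-y lane",(638,90),.042),("railtop+y",(262,115),.042),("disc",(391,203),.042),("red-x-y",(709,208),.038),("red+x-y",(696,127),.038),("red-x+y",(621,222),.038),("nose+x",(525,153),.038),("c1",(759,265),.012),("c2",(741,22),.012)]: print(n,atz(t(*a),z))
c1,c2=atz(t(735,248),.012),atz(t(719,39),.012);d1,d2=atz(t(201,286),.012),atz(t(188,76),.012)
y=(d1+d2-c1-c2)[:2];print("yaw of board y from world y",np.arctan2(-y[0],y[1]),np.linalg.norm(y)/2)
E
```

```text
post [0.5037 0.1496 0.0997] [np.float64(0.5272017909392862), np.float64(0.5272017909394283)]
hub [0.5249 0.0626 0.0605] [np.float64(1.0291957166709802), np.float64(1.0291957166709709)]
corn-x [ 0.491  -0.2301  0.0058] [np.float64(1.539420512529432), np.float64(1.539420512529427)]
corn+x [ 0.6888 -0.2162  0.0011] [np.float64(0.050136366175523486), np.float64(0.05013636617530432)]
bolt-x-y [ 0.504  -0.2092  0.0126] [np.float64(0.9471643027073166), np.float64(0.9471643027074981)]
bolt-x+y [0.4742 0.22   0.0114] [np.float64(1.1565068344601275), np.float64(1.1565068344602831)]
bolt++ [0.6438 0.2315 0.0113] [np.float64(0.6234516675840127), np.float64(0.6234516675841695)]
bolt+- [ 0.6736 -0.198   0.0112] [np.float64(1.2978413535870539), np.float64(1.2978413535870401)]
grip [ 0.5618 -0.1462  0.0768] [np.float64(1.2870264439509262), np.float64(1.2870264439507728)]
notchtop [ 0.5901 -0.1076  0.0163] [np.float64(1.0904763688917667), np.float64(1.0904763688918195)]
rail+y lane [0.6101 0.1723 0.012 ]
rail-y lane [ 0.6266 -0.128   0.042 ]
railtop+y [0.6072 0.1691 0.042 ]
disc [0.5374 0.0673 0.042 ]
red-x-y [ 0.5334 -0.1841  0.038 ]
red+x-y [ 0.5978 -0.1742  0.038 ]
red-x+y [ 0.5224 -0.1144  0.038 ]
nose+x [ 0.5773 -0.0386  0.038 ]
c1 [ 0.4899 -0.2276  0.012 ]
c2 [ 0.6867 -0.2145  0.012 ]
yaw of board y from world y 0.06896935786708833 0.4300546022882165
```

Careful with the scale: turns go in shares of 90 degrees. That gives: 0.49 rad / 1.5708 = 0.3119.

```bash
python3 jog.py '[0, 0, 0.3119, -0.48, -0.398, 0, 1, 0, 0, 0.3119, -0.48, -0.398, 0, 1, 0, 0, 0.3119, -0.48, -0.398, 0, 1, 0, 0, 0.3119, -0.48, -0.398, 0, 1, 0, 0, 0.3119, -0.48, -0.398, 0, 1, 0, 0, 0.3119, -0.48, -0.398, 0, 1, 0, 0, 0.3119, -0.48, -0.398, 0, 1, 0, 0, 0.3119, -0.48, -0.398, 0, 1, 0, 0, 0.3119, -0.48, -0.398, 0, 1, 0, 0, 0.3119, -0.48, -0.398, 0, 1, 0, 0, 0.3119, -0.48, -0.398, 0, 1, 0, 0, 0.3119, -0.48, -0.398, 0, 1, 0, 0, 0.3119, -0.48, -0.398, 0, 1, 0, 0, 0.3119, -0.48, -0.398, 0, 1]' 20
python3 - <<'E'
from h import *
import cv2
o=telemetry.get_obs();np.save("o1.npy",np.r_[o["position"],o["ee_rot"]]);cv2.imwrite("pics/w1.png",optics.camera("wrist"));print(o["position"],R.from_quat(o["ee_rot"]).as_matrix(),o["joint_pos"],o["clock"])
E
```

```text
clock: 1.85
position: [0.5292, 0.0409, 0.2313]
ee_rot: [0.415, 0.91, 0.0, -0.0]
ft_force: [0.4, -0.2, -0.3]
grip_width: 1.0
grasp_force: 0.0
[0.52915509 0.04094268 0.23130077] [[-6.56331307e-01  7.54472802e-01 -7.86748884e-05]
 [ 7.54472700e-01  6.56331266e-01  4.63695477e-04]
 [ 4.01482415e-04  2.44979803e-04 -9.99999889e-01]] [-0.60944379  0.12051525  0.48778924  1.73412779 -0.05897561  1.30135932
  0.60700033] 1.85
```

View pics/w1.png

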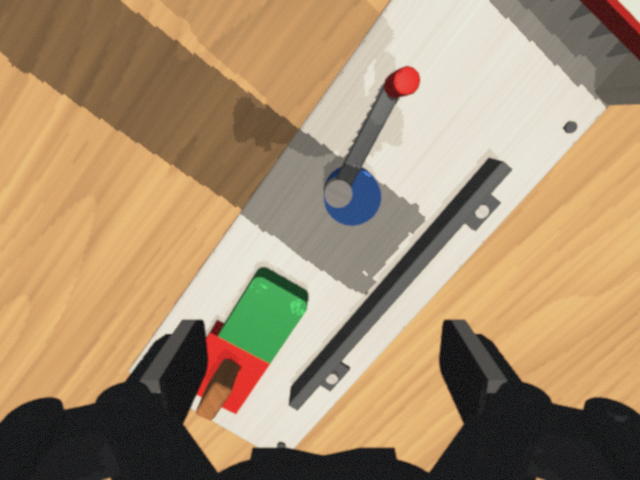

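Wrist view: red post top (405,78), hub (338,194), blue disc centre about (353,196), rail from (497,160) to (293,400), green nose tip about (280,280). I'll enlarge rail and disc.

Run:
```python
import cv2,numpy as np
a=cv2.imread("pics/w1.png")[150:350,310:520]
a=cv2.convertScaleAbs(a,alpha=1.6,beta=20)
cv2.imwrite("pics/w1c.png",cv2.resize(a,None,fx=3,fy=3,interpolation=cv2.INTER_CUBIC))
b=cv2.imread("pics/w1.png").astype(int)
m=((b[...,0]>b[...,2]+50)&(b[...,0]>b[...,1]+30)).astype(np.uint8)
c=max(cv2.findContours(m,0,1)[0],key=cv2.contourArea);print(cv2.minEnclosingCircle(c),cv2.boundingRect(c))
m=((b[...,2]>b[...,0]+80)&(b[...,2]>b[...,1]+80)).astype(np.uint8);m[200:]=0;m[:,500:]=0
c=max(cv2.findContours(m,0,1)[0],key=cv2.contourArea);print(cv2.minEnclosingCircle(c),cv2.boundingRect(c))
```

```text
((351.7665100097656, 195.85025024414062), 28.734403610229492) (325, 169, 56, 56)
((405.5, 80.5), 14.57748031616211) (392, 67, 28, 28)
```

View pics/w1c.png

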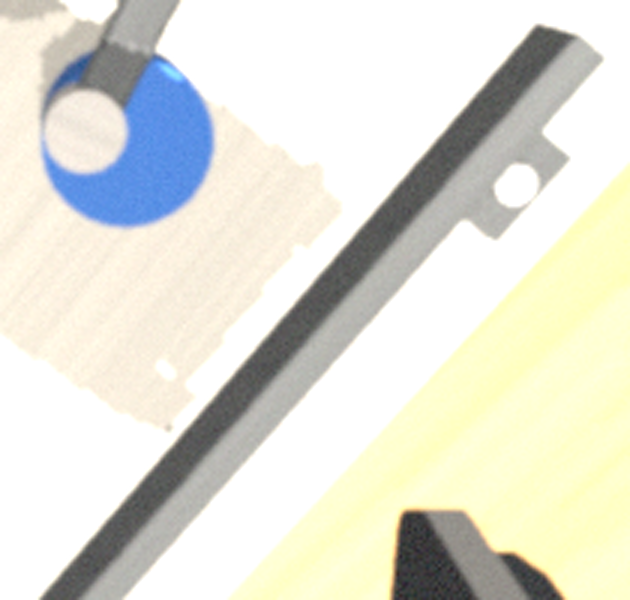

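Crop shows the lane-face top edge from (577,38) to (80,598), its foot edge (540,25) to (40,598), and the disc circle centred (128,139).

Run:
```python
from h import *
np.set_printoptions(precision=4,suppress=True)
q=np.load("o1.npy");o={"position":q[:3],"ee_rot":q[3:]};c=optics.calibration("wrist")
f=lambda x,y:(310+(x+.5)/3-.5,150+(y+.5)/3-.5)
w=lambda uv,z:atz(ray(c,uv,o),z)
A,B=w(f(577,38),.042),w(f(80,598),.042);A2,B2=w(f(540,25),.012),w(f(40,598),.012)
D=w((352,196.3),.042);H=w((338,194),.056);P=w((405.5,80.5),.101)
print("rail",A,B,A2,B2,"disc",D,"hub",H,"post",P,np.linalg.norm((P-H)[:2]),np.linalg.norm((D-H)[:2]))
for a,b in((A,B),(A2,B2)):
    t=(a-b)[:2];t/=np.linalg.norm(t);n=np.array([t[1],-t[0]])
    print("yaw",np.arctan2(-t[0],t[1]),"disc-face",(a[:2]-D[:2])@n*1e3,"hub-face",(a[:2]-H[:2])@n*1e3)
    d=(P-H)[:2];print("cam",np.arctan2(d@-n,d@t))
t2=optics.calibration("top")
print(tri(ray(c,(405.5,80.5),o),ray(t2,(190+279.5/3.5-.5,140+240.5/3.5-.5))))
for n,p,z in[("nose tip left",(262,268),.038),("nose tip right",(306,300),.038),("red/green right",(271,361),.038),("red -y +x",(237,411),.038),("griptop c",(214,398),.078)]:print(n,w(p,z))
```

```text
rail [0.6106 0.1685 0.042 ] [ 0.6248 -0.05    0.042 ] [0.6116 0.1699 0.012 ] [ 0.6279 -0.0726  0.012 ] disc [0.5375 0.0678 0.042 ] hub [0.5253 0.0632 0.056 ] post [0.5022 0.1504 0.101 ] 0.09019263216694257 0.013073624781090034
yaw 0.06507548601056923 disc-face 79.45325633220516 hub-face 91.9809782963234
cam 0.19295083423823786
yaw 0.06686401888351702 disc-face 80.78300247468118 hub-face 93.31739070027268
cam 0.19116230136529005
(array([0.5025, 0.1497, 0.1047]), [np.float64(0.61808089808342), np.float64(0.6180808980834156)])
nose tip left [ 0.5213 -0.0334  0.038 ]
nose tip right [ 0.5713 -0.0315  0.038 ]
red/green right [ 0.5878 -0.1032  0.038 ]
red -y +x [ 0.5987 -0.1715  0.038 ]
griptop c [ 0.5604 -0.1413  0.078 ]
```

```bash
python3 jog.py '[0, 0, 0, 0.05, 0.026, 0, 1, 0, 0, 0, 0.1, 0.0514, 0, 0.6, 0, 0, 0, 0.1, 0.0514, 0.05, 0.6, 0, 0, 0, 0.1, 0.0514, 0.1, 0.6, 0, 0, 0, 0.1, 0.0514, 0.14, 0.6, 0, 0, 0, 0.1, 0.0514, 0.165, 0.6, 0, 0, 0, 0.1, 0.0514, 0.165, 0.6, 0, 0, 0, 0.1, 0.0514, 0.165, 0, 0, 0, 0, 0.1, 0.0514, 0.165, 0, 0, 0, 0, 0.1, 0.0514, 0.165, 0, 0, 0, 0, 0.1, 0.0514, 0.165, 0, 0, 0, 0, 0.1, 0.0514, 0.165, 0]' 25
```

```text
clock: 3.4
position: [0.5038, 0.1499, 0.0678]
ee_rot: [0.415, 0.91, 0.001, 0.001]
ft_force: [-0.5, 1.4, 7.8]
grip_width: 0.202
grasp_force: 26.0
```

```bash
python3 jog.py '[0, 0, 0, 0.003, -0.007, 0, 0, 0, 0, 0, 0.0057, -0.0144, 0, 0, 0, 0, 0, 0.0075, -0.022, 0, 0, 0, 0, 0, 0.0087, -0.0294, 0, 0, 0, 0, 0, 0.0091, -0.037, 0, 0, 0, 0, 0, 0.0092, -0.0447, 0, 0, 0, 0, 0, 0.0084, -0.052, 0, 0, 0, 0, 0, 0.0071, -0.0598, 0, 0, 0, 0, 0, 0.0071, -0.0598, 0, 0, 0, 0, 0, 0.0071, -0.0598, 0, 0]' 25; python3 jog.py '[0, 0, 0, 0, 0, 0, 0.5, 0, 0, 0, 0, 0, 0, 0.6, 0, 0, 0, 0, 0, -0.06, 0.6, 0, 0, 0, 0, 0, -0.12, 0.6, 0, 0, 0, -0.04, 0, -0.165, 0.6, 0, 0, 0, -0.08, 0, -0.165, 0.6, 0, 0, 0, -0.08, 0, -0.165, 0.6]'
python3 - <<'E'
from h import *
import cv2
o=telemetry.get_obs();np.save("o2.npy",np.r_[o["position"],o["ee_rot"]]);im=optics.camera("wrist");cv2.imwrite("pics/w2.png",im)
b=im.astype(int)
m=((b[...,0]>b[...,2]+50)&(b[...,0]>b[...,1]+30)).astype(np.uint8)
c=max(cv2.findContours(m,0,1)[0],key=cv2.contourArea);print(cv2.minEnclosingCircle(c))
E
```

```text
clock: 4.65
position: [0.4532, 0.1174, 0.0676]
ee_rot: [0.415, 0.91, 0.002, -0.0]
ft_force: [-4.5, 6.7, 9.0]
grip_width: 0.204
grasp_force: 26.6
clock: 5.52
position: [0.5066, 0.0517, 0.2316]
ee_rot: [0.418, 0.909, -0.0, 0.001]
ft_force: [-0.6, 1.3, -0.1]
grip_width: 0.598
grasp_force: 0.0
((363.6989440917969, 209.44764709472656), 29.47114372253418)
```

View pics/w2.png

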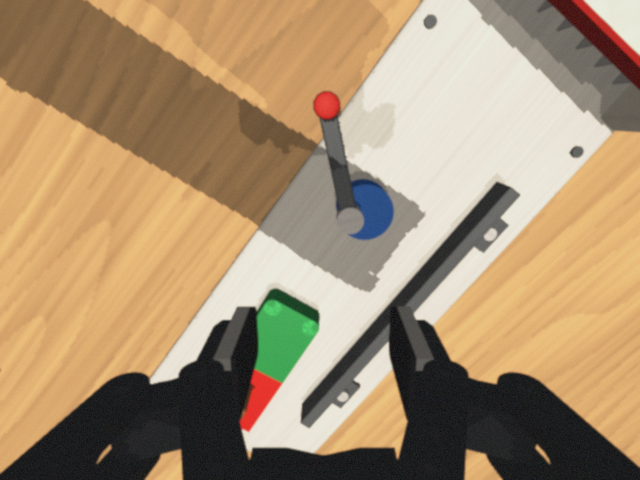

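The lever now points up-left (post (327,105)), disc about (364,209), rail top edge (505,183)–(305,408); I'll measure the gap from edge profiles at top height.

```bash
cat > gap.py <<'E'
from h import *
import cv2,sys
from scipy.ndimage import map_coordinates
np.set_printoptions(precision=4,suppress=True)
def run(k):
    q=np.load(f"o{k}.npy");o={"position":q[:3],"ee_rot":q[3:]};c=optics.calibration("wrist")
    im=cv2.imread(f"pics/w{k}.png").astype(float)
    W=np.eye(4);W[:3,:3]=R.from_quat(q[3:]).as_matrix();W[:3,3]=q[:3];T=np.linalg.inv(W@c["tool_from_camera"])
    def px(P):
        p=T[:3,:3]@P+T[:3,3];return c["cx"]+c["fx"]*p[0]/-p[2],c["cy"]+c["fy"]*-p[1]/-p[2]
    def prof(x0,d,s,z=.042):
        uv=np.array([px(np.r_[x0+d*t,z]) for t in s]);return np.array([map_coordinates(im[...,j],[uv[:,1],uv[:,0]],order=1) for j in range(3)])
    b=.067;n=np.array([np.cos(b),np.sin(b)]);t=np.array([-np.sin(b),np.cos(b)])
    piv=np.array([.5252,.0634]);s=np.arange(.082,.102,.00025);r=[]
    for y in np.arange(-.05,.1,.01):
        g=np.gradient(cv2.GaussianBlur(prof(piv+t*y,n,s).mean(0)[None],(1,9) if 0 else (9,1),1.5)[0]);i=g[:].argmax()
        # dark->gray edge: max positive gradient after darkest
        v=prof(piv+t*y,n,s).mean(0);k0=v.argmin();gg=np.gradient(v);sm=s[k0:][(v[k0:]>(v.min()+np.median(v[k0+14:k0+30]))/2).argmax()] if k0+20<len(s) else np.nan
        r.append(sm)
    r=np.array(r);rail=np.nanmedian(r);print("rail from pivot mm",r*1e3)
    s=np.arange(.015,.075,.00025);e=[]
    for y in np.arange(-.02,.04,.002):
        v=prof(piv+t*y,n,s);bl=(v[0]>v[2]+45)
        if bl.any(): e.append((y,s[np.nonzero(bl)[0][-1]]))
    e=np.array(e);
    from scipy.optimize import least_squares
    e=e[e[:,1]>.02]
    f=least_squares(lambda p:np.hypot(e[:,0]-p[0],e[:,1]-p[1])-.024,[.01,.01],loss="soft_l1",f_scale=.0005);print("disc centre rel pivot (y,x)",f.x*1e3,"res",f.fun*1e3)
    print("GAP",(rail-f.x[1]-.024)*1e3,"cam",np.arctan2(f.x[0],f.x[1]))
for k in sys.argv[1:]:run(k)
E
python3 gap.py 1 2
```

```text
rail from pivot mm [91.5  92.   90.5  90.25 84.5  91.25 84.75 91.25 91.5  91.   91.5  91.5
 91.5  83.25 91.25 97.25]
disc centre rel pivot (y,x) [ 2.7638 12.5981] res [-0.1903 -0.1933 -0.1945 -0.0156  0.0656 -0.0438  0.0551  0.1197  0.1269
  0.0612  0.164  -0.0662  0.12   -0.0195  0.0179  0.0003 -0.0489  0.1101
 -0.1092 -0.034  -0.1189 -0.2421]
GAP 54.6519030243648 cam 0.2159642868266266
rail from pivot mm [92.25 87.5  91.25 91.5  85.   91.25 91.5  91.5  91.25 91.5  91.25 91.25
 91.5  91.   84.25   nan]
disc centre rel pivot (y,x) [11.0826  7.8638] res [-0.1022 -0.1551 -0.0252  0.0129  0.0872 -0.0729  0.196  -0.0679  0.0843
 -0.0893 -0.0962  0.0637  0.1423  0.1482  0.0969  0.0117 -0.0766 -0.1287
 -0.0972 -0.0816]
GAP 59.386201432915016 cam 0.9536798842144529
```

Gap ≈ 59.5–60.5 mm by both ways: it lies between 57 and 65. Next is the gauge.

Scaled: 0.554 rad / 1.5708 = 0.3527.

```bash
python3 jog.py '[0, 0, 0.3527, -0.1847, -0.0868, 0.01, 0.9, 0, 0, 0.3527, -0.1847, -0.0868, 0.01, 0.9, 0, 0, 0.3527, -0.1847, -0.0868, 0.01, 0.9, 0, 0, 0.3527, -0.1847, -0.0868, 0.01, 0.9, 0, 0, 0.3527, -0.1847, -0.0868, 0.01, 0.9, 0, 0, 0.3527, -0.1847, -0.0868, 0.01, 0.9, 0, 0, 0.3527, -0.1847, -0.0868, 0.01, 0.9]'
python3 - <<'E'
from h import *
import cv2
o=telemetry.get_obs();np.save("o3.npy",np.r_[o["position"],o["ee_rot"]]);cv2.imwrite("pics/w3.png",optics.camera("wrist"))
E
```

```text
clock: 6.45
position: [0.5608, -0.1398, 0.2213]
ee_rot: [0.647, 0.762, 0.0, -0.0]
ft_force: [0.7, 0.4, 0.1]
grip_width: 0.898
grasp_force: 0.0
```

View pics/w3.png

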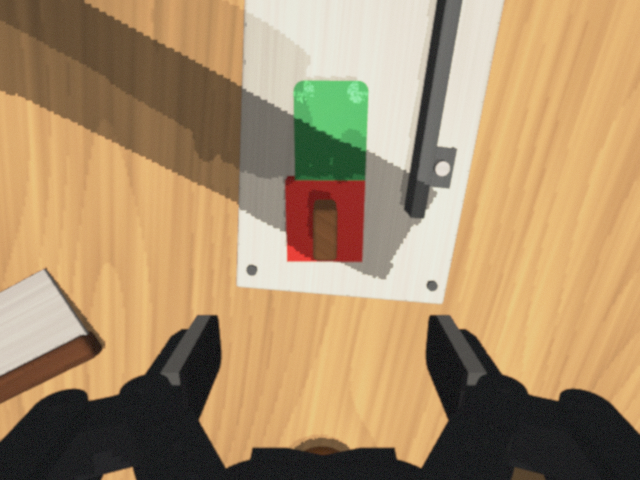

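The picture shows the red block's top at (286..363,179..262), nose tip edge at row 81 (295..368), grip top about (313..337,207..260), rail end near (414,213).

Run:
```python
from h import *
np.set_printoptions(precision=4,suppress=True)
q=np.load("o3.npy");o={"position":q[:3],"ee_rot":q[3:]};c=optics.calibration("wrist")
w=lambda uv,z:atz(ray(c,uv,o),z)
M=R.from_quat(q[3:]).as_matrix();print(M)
pts={"g":((325,233.5),.078),"bl":((288,262),.038),"br":((362.5,262),.038),"tl":((286,178.5),.038),"nl":((294.5,81),.038),"nr":((368.5,81),.038),"bnd_r":((365.5,181),.038)}
P={k:w(*v) for k,v in pts.items()}
for k,v in P.items():print(k,v)
a=lambda p,q:np.arctan2(*( (P[q]-P[p])[1::-1]))
print("x yaw",a("bl","br"),a("nl","nr"),"y yaw",a("bl","tl")-np.pi/2,a("br","nr")-np.pi/2, a("br","bnd_r")-np.pi/2)
print("sizes",[np.linalg.norm(P[i]-P[j]) for i,j in(("bl","br"),("bl","tl"),("nl","nr"),("br","nr"))])
print(tri(ray(c,(325,233.5),o),ray(optics.calibration("top"),(190+665/3.5,140+167/3.5))))
```

```text
[[-0.1619  0.9868  0.0001]
 [ 0.9868  0.1619  0.001 ]
 [ 0.001   0.0002 -1.    ]]
g [ 0.5619 -0.144   0.078 ]
bl [ 0.5368 -0.1861  0.038 ]
br [ 0.6002 -0.1756  0.038 ]
tl [ 0.5254 -0.1151  0.038 ]
nl [ 0.5218 -0.0415  0.038 ]
nr [ 0.5767 -0.0324  0.038 ]
bnd_r [ 0.5891 -0.1066  0.038 ]
x yaw 0.16349737369691666 0.16375770011357804 y yaw 0.15949001543068708 0.1626426890292505 0.15899591255935386
sizes [np.float64(0.06424187108422655), np.float64(0.0718909275458598), np.float64(0.05563862383114159), np.float64(0.14509924695687793)]
(array([ 0.5621, -0.1475,  0.0655]), [np.float64(0.49541938112620393), np.float64(0.49541938112629)])
```

```bash
python3 jog.py '[0, 0, 0, -0.0058, 0.0006, 0.04, 0.5, 0, 0, 0, -0.0058, 0.0006, 0.09, 0.5, 0, 0, 0, -0.0058, 0.0006, 0.14, 0.5, 0, 0, 0, -0.0058, 0.0006, 0.174, 0.5, 0, 0, 0, -0.0058, 0.0006, 0.174, 0.5, 0, 0, 0, -0.0058, 0.0006, 0.174, 0, 0, 0, 0, -0.0058, 0.0006, 0.174, 0, 0, 0, 0, -0.0058, 0.0006, 0.174, 0, 0, 0, 0, -0.0058, 0.0006, 0.174, 0, 0, 0, 0, -0.0058, 0.0006, 0.174, 0]' 40
```

```text
clock: 7.75
position: [0.5636, -0.1474, 0.0493]
ee_rot: [0.648, 0.761, 0.001, 0.001]
ft_force: [-0.8, 0.2, 7.4]
grip_width: 0.204
grasp_force: 40.7
```

Scaled: 0.093 rad / 1.5708 = 0.0592.

```bash
python3 jog.py '[0, 0, 0.0127, 0.011, 0.008, 0, 0, 0, 0, 0.0255, 0.022, 0.016, 0, 0, 0, 0, 0.0382, 0.034, 0.024, 0, 0, 0, 0, 0.0509, 0.045, 0.032, 0, 0, 0, 0, 0.0592, 0.0567, 0.0392, 0, 0, 0, 0, 0.0592, 0.0567, 0.0392, 0, 0, 0, 0, 0.0592, 0.0567, 0.0392, 0, 0, 0, 0, 0.0592, 0.0567, 0.0392, 0, 0]' 40
python3 - <<'E'
from h import *
import cv2
o=telemetry.get_obs();np.save("o4.npy",np.r_[o["position"],o["ee_rot"]]);cv2.imwrite("pics/w4.png",optics.camera("wrist"))
p=o["position"];n=np.array([.9978,.0669]);t=np.array([-.0669,.9978]);M=R.from_quat(o["ee_rot"]).as_matrix()
print(p,"n",p[:2]@n,"t",p[:2]@t,"yaw",np.arctan2(M[1,1],M[0,1]))
E
```

```text
clock: 8.75
position: [0.5938, -0.0846, 0.0493]
ee_rot: [0.683, 0.731, 0.002, 0.001]
ft_force: [0.9, 1.2, 5.4]
grip_width: 0.204
grasp_force: 40.5
[ 0.59375082 -0.08456903  0.04933427] n 0.5867868977308788 t -0.12410490471408597 yaw 0.06753562840315007
```

View pics/w4.png

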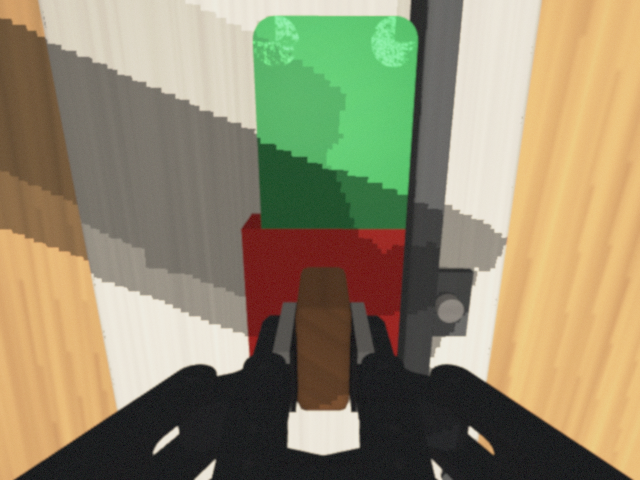

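Nose and block run closely along the rail's dark lane face (gauge right edge about col 417 at row 40, 405 at row 240); I'll measure the clearance.

Run:
```python
from h import *
import cv2
np.set_printoptions(precision=4,suppress=True)
q=np.load("o4.npy");o={"position":q[:3],"ee_rot":q[3:]};c=optics.calibration("wrist");im=cv2.imread("pics/w4.png").astype(int)
n=np.array([.9978,.0669])
for r in (45,70,100,130,210,235,250):
    row=im[r-1:r+2].mean(0);g=row[390:470];sat=g.max(1)-g.min(1)
    e=390+np.nonzero(sat>45)[0][-1]+.5 if (sat>45).any() else 0
    k=int(e)-390+2;m=g.mean(1);j=k+np.argmax(np.convolve(m[k:k+35],[1,1,-1,-1][::1],'valid'))+1.5+390
    w=lambda u,z:atz(ray(c,(u,r),o),z)[:2]@n
    print(r,e,j,w(e,.038),w(j,.042),(w(j,.042)-w(e,.038))*1e3, m[k-4:k+35:2].astype(int))
```

```text
45 417.5 424.5 0.6183133961194421 0.6198194063955046 1.5060102760624527 [131 105  44  40  47  78  97 101 103 105 106 106 105 105 105 104 105 106
 104 104]
70 415.5 422.5 0.6181967909845925 0.6197474933628194 1.5507023782269647 [132 110  46  42  49  75  98 101 104 107 106 106 105 104 103 104 103 105
 105 103]
100 413.5 420.5 0.618195940544087 0.6197986722958773 1.602731751790265 [134 110  51  45  48  76  98 102 105 105 107 105 105 103 103 104 106 104
 104 103]
130 411.5 418.5 0.6181950526442076 0.6198521056781507 1.6570530339431455 [134 109  47  41  45  76  99 104 104 105 107 105 104 103 105 107 106 105
 105 104]
210 405.5 413.5 0.6179308022864097 0.6201342975711662 2.203495284756496 [75 70 48 41 43 49 59 63 66 65 65 64 67 69 68 67 68 68 75 80]
235 404.5 412.5 0.6181916112854455 0.6204492485766688 2.2576372912233023 [79 68 44 42 42 52 62 65 65 65 65 67 66 67 65 67 67 66 65 72]
250 403.5 437.5 0.618191072169893 0.6307532403776596 12.562168207766566 [57 53 42 43 41 48 52 52 53 54 52 49 53 55 51 53 50 50 51 71]
```

```bash
python3 jog.py '[0, 0, 0, 0.014, 0.0005, 0, 0, 0, 0, 0, 0.028, 0.0005, 0, 0, 0, 0, 0, 0.042, 0.0005, 0, 0, 0, 0, 0, 0.052, 0.0005, 0, 0, 0, 0, 0, 0.062, 0.0005, 0, 0, 0, 0, 0, 0.07, 0.0005, 0, 0, 0, 0, 0, 0.08, 0.0005, 0, 0, 0, 0, 0, 0.09, 0.0005, 0, 0, 0, 0, 0, 0.098, 0.0005, 0, 0, 0, 0, 0, 0.098, 0.0005, 0, 0, 0, 0, 0, 0.098, 0.0005, 0, 0]' 40
```

```text
clock: 10.18
position: [0.5872, 0.0126, 0.0493]
ee_rot: [0.683, 0.73, 0.001, 0.001]
ft_force: [0.4, -2.3, 9.2]
grip_width: 0.202
grasp_force: 41.0
```

Entered the gap freely (side force under 1 N). I'll creep to contact.

```bash
python3 jog.py '[0, 0, 0, 0.003, 0, 0, 0, 0, 0, 0, 0.006, 0, 0, 0, 0, 0, 0, 0.008, 0, 0, 0, 0, 0, 0, 0.008, 0, 0, 0]' 40;python3 jog.py '[0, 0, 0, 0.001, 0, 0, 0, 0, 0, 0, 0.002, 0, 0, 0, 0, 0, 0, 0.002, 0, 0, 0]' 40;  python3 jog.py '[0, 0, 0, 0.001, 0, 0, 0, 0, 0, 0, 0.002, 0, 0, 0, 0, 0, 0, 0.002, 0, 0, 0]' 40
```

```text
clock: 10.68
position: [0.5867, 0.0194, 0.0493]
ee_rot: [0.684, 0.73, 0.001, 0.002]
ft_force: [-0.1, -5.9, 9.3]
grip_width: 0.205
grasp_force: 41.0
clock: 11.05
position: [0.5866, 0.0211, 0.0493]
ee_rot: [0.684, 0.73, 0.001, 0.002]
ft_force: [1.0, -6.3, 8.7]
grip_width: 0.204
grasp_force: 41.0
clock: 11.42
position: [0.5865, 0.0231, 0.0493]
ee_rot: [0.684, 0.73, 0.001, 0.002]
ft_force: [0.5, -5.9, 10.0]
grip_width: 0.201
grasp_force: 41.0
```

```bash
for i in 1 2 3; do python3 jog.py '[0, 0, 0, 0.0005, 0, 0, 0, 0, 0, 0, 0.001, 0, 0, 0, 0, 0, 0, 0.001, 0, 0, 0]' 40 | egrep 'pos|ft'; done
```

```text
position: [0.5864, 0.024, 0.0493]
ft_force: [-0.0, -6.6, 9.4]
position: [0.5864, 0.0244, 0.0493]
ft_force: [1.0, -8.6, 7.8]
position: [0.5864, 0.0246, 0.0493]
ft_force: [1.8, -12.0, 8.4]
```

Contact felt (6→12 N within 0.2 mm). I'll release, rise and check.

```bash
python3 jog.py '[0, 0, 0, 0, 0, 0, 0.3, 0, 0, 0, 0, 0, 0, 0.45, 0, 0, 0, 0, 0, 0, 0.5, 0, 0, 0, 0, 0, -0.04, 0.5, 0, 0, 0, 0, 0, -0.09, 0.5, 0, 0, 0, -0.03, 0, -0.14, 0.5, 0, 0, 0, -0.06, 0, -0.17, 0.5, 0, 0, 0, -0.06, 0, -0.17, 0.5, 0, 0, 0, -0.06, 0, -0.17, 0.5]'
python3 - <<'E'
from h import *
import cv2
o=telemetry.get_obs();np.save("o5.npy",np.r_[o["position"],o["ee_rot"]]);cv2.imwrite("pics/w5.png",optics.camera("wrist"));
a=cv2.imread("pics/w5.png");cv2.imwrite("pics/w5c.png",cv2.resize(a[60:360,180:580],None,fx=2,fy=2,interpolation=cv2.INTER_CUBIC))
E
python3 gap.py 5 | grep -v rail
```

```text
clock: 13.68
position: [0.5885, -0.0312, 0.2165]
ee_rot: [0.683, 0.731, -0.0, -0.001]
ft_force: [0.5, 0.2, -1.0]
grip_width: 0.497
grasp_force: 0.0
 82.   82.   82.   82.  ]
disc centre rel pivot (y,x) [10.0516  9.0708] res [-0.1414 -0.5748 -1.0311  0.181   0.368   0.3506  0.3018  0.1982  0.0234
  0.017  -0.0707  0.0084  0.0062  0.1726  0.0318 -0.3741 -0.3332 -0.285
 -0.004  -0.0024  0.1881]
GAP 58.679241605461655 cam 0.8366442704238417
```

View pics/w5c.png

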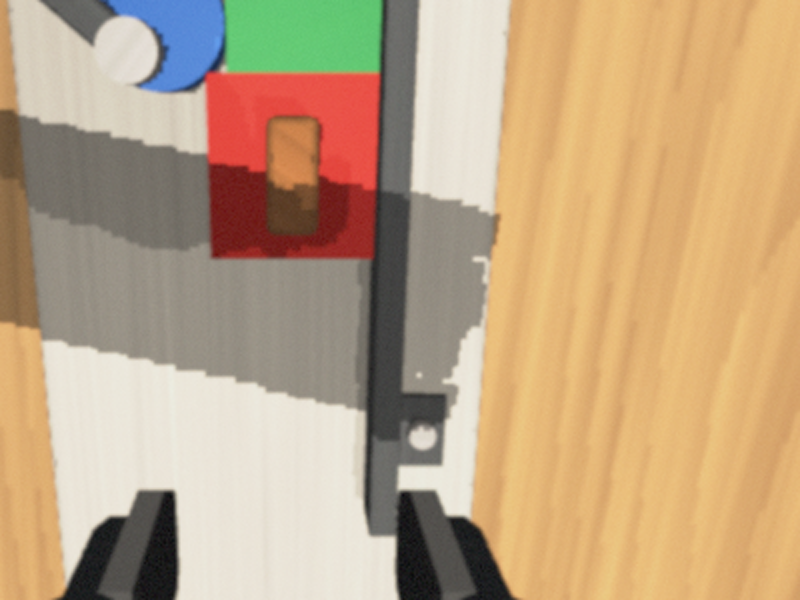

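The crop shows the shoulder corner (206,73) at the disc's edge, nose in the gap along the rail. Numeric check next.

Run:
```python
from h import *
q=np.load("o5.npy");o={"position":q[:3],"ee_rot":q[3:]};c=optics.calibration("wrist")
n=np.array([.9978,.0669]);t=np.array([-.0669,.9978])
p=atz(ray(c,(180+206.5/2-.5,60+73/2-.5),o),.038)[:2]
d=np.array([.5252,.0634])+n*.0091+t*.01005
print(p,d,(p-d)@n,(p-d)@t,np.linalg.norm(p-d))
```

```text
[0.55079067 0.05884216] [0.53360763 0.07403668] 0.01612872097001031 -0.016310634667200462 0.02293752637507983
```

```bash
python3 -c "
from workcell import manip, optics, telemetry, hand_in
print(hand_in())"
```

```text
the job is handed in; nothing more can be done
None
```

The job is handed in, though no verdict was shown: the lane is set to about 60 mm, and the gauge slid in green end first until I felt its red shoulder touch the disc; the final picture agrees to about 1 mm, and the roll, jar and scraper were left alone.

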